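Load a fraction collector's fittings tray from a flip-top hopper

ROBOT

A 7-joint arm with a two-finger parallel gripper is mounted at the origin on the work surface. World frame = base frame: x ahead of the robot, y to its left, z up, the work surface at z = 0. Lengths are in m, angles in rad, forces in N, time in s.
With the tool pointing down it reaches from about 0.4 to 0.875 m from the base axis. Payload 19.3 kg.
Tool frame: the origin (TCP) lies midway between the tips of the shut fingers; the grasp point (between the pads) lies 19 mm behind it; z points along the fingers, y is the line along which they close (so a half turn about z gives the same grasp; the last joint's range is limited). The gripper opens to 85 mm and grips with 20 to 120 N. Pads are 22 mm wide; open, the fingers measure 114 mm over their backs; the gripper's body (76 mm by 85 mm) begins 54 mm behind the grasp point. The pads swing forward as they close: fully open they stand 13 mm farther back than shut.
Start: joints at [1.124, 0.521, -0.036, 1.599, 0.021, 1.021, -0.113], TCP at [0.23, -0.581, 0.231] pointing down, gripper open.
Joint ranges: [-2.91, 2.91], [-0.3, 2.13], [-1.5, 1.42], [0.17, 2.43], [-1.26, 4.41], [0.16, 1.93], [-2.52, 2.52]. Speed limits (rad/s): [1.89, 1.89, 2.39, 2.39, 3.01, 3.01, 3.01].

INTERFACE

Orientations are given as [roll, pitch, yaw] about the fixed x, y, z axes, in that order (R = Rz(yaw) Ry(pitch) Rx(roll)).
In Python, from workcell import bot, order, grab_frame, calibration gives the robot as it stands (bot), with the cameras as plain functions and the job (order).
- The arm moves only by the shell command python3 nudge.py 'ROWS' [FORCE]. ROWS is a JSON object whose key "offsets" holds a list of rows, 1 to 5 of them, each of 7 numbers: the finger opening in m, then dx, dy, dz in shares of 0.5 m (1.0 is 0.5 m), then a rotation vector rx, ry, rz in parts of the range, where 1.0 means pi rad; each row is the pose to reach, as a shift and turn from the pose commanded when the command began, along the tool's axes at that moment; what a row does not reach only later rows make up. A row lasts 1/8 s, in which the tool goes at most 0.0625 m and 0.188 rad, less where a joint would pass 70% of its speed; a pose out of reach is approached as far as the arm can. The fingers move at their own pace and stop on an object; FORCE is the grip in N (left out, the last holds). Time passes only in rows, so rows that do not move let the fingers close. It prints the time, the measured TCP pose, the force, the opening and the grip force at its end. A shift or turn number past 1, either way, is cut back to 1. Input that does not fit is refused with a message, and nothing moves.
- bot.observe(): the state, without advancing time (a new reading comes with each control period).
- grab_frame(name): name is "side" or "top"; returns the picture (480x640x3 uint8, blue, green, red); there is no depth.
- calibration(name): a dict with "vfov" (degrees; the focal length in pixels is half the picture's height over the tangent of half this angle, whatever the lens; pixels are square), "cx", "cy" (the principal point, pixels), "eye" and "attitude" of the camera in the world. Camera axes: x right, y down, z forward; pixel columns grow to the right and rows downward; lengths in m; the calibration is good to about 2 mm. A picture is of the moment at which its call begins. calibration takes no time and is no camera call.
- order.job_done(): hands the job in; it is judged then, once.
The state is a dict: "clock": time; "qpos": joint angles; "qd": joint speeds; "joint_efforts": joint torques, N m; "position": TCP position; "tool_rot": TCP orientation; "force": force on the tool from outside, world axes, zero at the start; "moment": the same for the moment, N m; "grip_width": finger opening in m; "finger_force": force on a finger pad.
Only numpy, scipy, OpenCV 4.12 (cv2) and the standard library are available. Lean on these libraries where they do the work, as an engineer would, in place of code of your own. Each camera call takes 0.05 s, during which the arm holds its last target. There are 200 camera calls.

TASK

Load the fraction collector's tray: push the white tray carriage along its centre line to the loading end, up against the grey stops, then swing the blue flip-top hopper by its red bar right over, upside down above the tray, so that its lid drops open and the orange fittings spill into the tray, then swing the hopper back to rest with its lid shut; also put every orange fitting that lies on the bench into the tray. When all of them are in, push the carriage back along its centre line until it is fully home against the green end stop, and then press the green start button all the way down. Leave the other things on the bench where they are.

Things in the scene. Friction and masses are not known exactly. Their poses are not given: they have to be found in the camera images.
- hopper (a joint): blue flip-top parts hopper, 60 mm long (track x), 80 mm wide (track y), 44 mm deep, 200 g, pivoted on the near (-x) rail of the track; 0 = at rest, level, mouth up, lying towards the robot; grows as its bar end is swung up and over towards the track; stop at 2.5 rad, upside down above the tray. Moderately damped; released, it sinks back to rest or on over to the stop
- hopper_bar (a point): middle of the hopper's red round bar handle, 10 mm dia, 120 mm from the hopper's pivot, which runs parallel to it along the track's y at x=-82, y=+100 mm of the track, 100 mm above the bench; 66 mm clear between its two black arms, 52 mm beyond the hopper's end wall. At rest it lies level with the pivot, robot side. Pinched across the track's x it can turn between the fingers
- lid (a joint): pale clear lid over the hopper, 60 by 80 by 4 mm, 25 g, hinged along the top edge on the bar side; 0 = shut, grows to 1.4 rad as it opens. No latch or spring: once the hopper is swung well past 90 deg it hangs open by itself from the hinge and the fittings fall out; it falls shut when the hopper is back at rest
- track: fixed feed track of the fraction collector: aluminium plate 190 mm (x) by 460 mm (y), 8 mm thick, origin at the centre of its underside. Along its y axis run two steel guide rails 12 mm wide, tops 30 mm above the bench, 155 mm apart inside. Across the -y (home) end stands a green end stop bar, inner face at y=-219 mm, top 38 mm above the bench
- load_stop (a point): middle between two grey stop blocks near the rails at the +y (loading) end of the track, their inner faces at y=+160 mm of the track, tops 38 mm above the bench, with a clear gap of 75 mm between them. With the carriage against them (its origin at y=+100 mm) its tray is under the swung-over hopper
- nozzle (a point): tip of the steel nozzle, 157 mm above the bench, under a fixed cream arm over the home end: a beam along the track's x, 30 mm wide (y from -215 to -185 mm of the track), from 12 mm on the -x side of this point to 113 mm on its +x side, underside 175 mm and top 199 mm above the bench, on a post at 102 mm to +x, outside the rail
- carriage: white open tray carriage, 450 g, loose between the guide rails on the track plate: outside 140 mm (x) by 120 mm (y) by 45 mm tall, walls and floor 4 mm; origin at the centre of its underside (8 mm above the bench), axes as the track's. Slides along the track's y. Starts somewhere mid-track. Fully home its -y push pad touches the end stop (origin at y=-151 mm of the track)
- push_pad (a point): middle of the outer face of the yellow push pad on the centre line of the carriage's +y end: 30 mm wide, from 9 to 51 mm above the bench; 68 mm from the carriage's origin; a like pad is on its -y end. Pushed over about 20 mm off the centre line it skews and jams (push it back from the other end to free it); on the line it slides easily (1 to 5 N)
- fit1_mid (a point): orange hexagonal plastic fitting: hex prism 20 mm across flats, 18 mm tall, with a round cream stub 9 mm dia and 7 mm long on top; 16 g. This point is the middle of the hex (9 mm above its underside, on the axis); its z axis runs along the fitting towards the stub. Starts in the closed hopper; may be absent
- fit2_mid (a point): orange hexagonal plastic fitting: hex prism 20 mm across flats, 18 mm tall, with a round cream stub 9 mm dia and 7 mm long on top; 16 g. This point is the middle of the hex (9 mm above its underside, on the axis); its z axis runs along the fitting towards the stub. Starts in the closed hopper; may be absent
- fit3_mid (a point): orange hexagonal plastic fitting: hex prism 20 mm across flats, 18 mm tall, with a round cream stub 9 mm dia and 7 mm long on top; 16 g. This point is the middle of the hex (9 mm above its underside, on the axis); its z axis runs along the fitting towards the stub. Starts in the closed hopper; may be absent
- fit4_mid (a point): orange hexagonal plastic fitting: hex prism 20 mm across flats, 18 mm tall, with a round cream stub 9 mm dia and 7 mm long on top; 16 g. This point is the middle of the hex (9 mm above its underside, on the axis); its z axis runs along the fitting towards the stub. Starts in the closed hopper; may be absent
- fit5_mid (a point): orange hexagonal plastic fitting: hex prism 20 mm across flats, 18 mm tall, with a round cream stub 9 mm dia and 7 mm long on top; 16 g. This point is the middle of the hex (9 mm above its underside, on the axis); its z axis runs along the fitting towards the stub. Starts standing loose on the bench; may be absent
- fit6_mid (a point): orange hexagonal plastic fitting: hex prism 20 mm across flats, 18 mm tall, with a round cream stub 9 mm dia and 7 mm long on top; 16 g. This point is the middle of the hex (9 mm above its underside, on the axis); its z axis runs along the fitting towards the stub. Starts standing loose on the bench; may be absent
- fit7_mid (a point): orange hexagonal plastic fitting: hex prism 20 mm across flats, 18 mm tall, with a round cream stub 9 mm dia and 7 mm long on top; 16 g. This point is the middle of the hex (9 mm above its underside, on the axis); its z axis runs along the fitting towards the stub. Starts standing loose on the bench; may be absent
- fit8_mid (a point): orange hexagonal plastic fitting: hex prism 20 mm across flats, 18 mm tall, with a round cream stub 9 mm dia and 7 mm long on top; 16 g. This point is the middle of the hex (9 mm above its underside, on the axis); its z axis runs along the fitting towards the stub. Starts standing loose on the bench; may be absent
- fit9_mid (a point): orange hexagonal plastic fitting: hex prism 20 mm across flats, 18 mm tall, with a round cream stub 9 mm dia and 7 mm long on top; 16 g. This point is the middle of the hex (9 mm above its underside, on the axis); its z axis runs along the fitting towards the stub. Starts standing loose on the bench; may be absent
- start_top (a point): centre of the top face of the green round start button (30 mm dia, top 52 mm above the bench) on a cream pod 90 by 75 mm, 30 mm high; pressed straight down, travel 6 mm
- start (a joint): travel of the start button: 0 up, 0.006 m fully down (5 N); it springs back
- vial: bystander: small jar with black cap, 28 mm dia, 50 mm tall; origin under its centre
- wrench: bystander: wrench 130 mm long lying on the bench
- marker: bystander: red marker 16 mm thick, 126 mm long, lying on the bench
- beaker: bystander: glass beaker 72 mm dia, 85 mm tall; origin under its centre
- reagent: bystander: amber bottle 66 mm dia, 130 mm tall; origin under its centre

How it is judged:
On the way, in this order (a step that is already met when the one before it is completed fails the run):
1. the carriage is at the loading end, within 8 mm of the grey stops (y of carriage in the frame of track above 0.092 m), for 0.2 s.
2. the hopper is swung over upside down (past 120 deg) and its lid hangs open (value of joint hopper above 2.1 rad and value of joint lid above 0.3 rad), for 0.1 s.
3. every fitting lies in the tray (x of fit1_mid in the frame of carriage between -0.07 and 0.07 m and y of fit1_mid in the frame of carriage between -0.06 and 0.06 m and z of fit1_mid in the frame of carriage between 0 and 0.05 m and x of fit2_mid in the frame of carriage between -0.07 and 0.07 m and y of fit2_mid in the frame of carriage between -0.06 and 0.06 m and z of fit2_mid in the frame of carriage between 0 and 0.05 m and x of fit3_mid in the frame of carriage between -0.07 and 0.07 m and y of fit3_mid in the frame of carriage between -0.06 and 0.06 m and z of fit3_mid in the frame of carriage between 0 and 0.05 m and x of fit4_mid in the frame of carriage between -0.07 and 0.07 m and y of fit4_mid in the frame of carriage between -0.06 and 0.06 m and z of fit4_mid in the frame of carriage between 0 and 0.05 m and x of fit5_mid in the frame of carriage between -0.07 and 0.07 m and y of fit5_mid in the frame of carriage between -0.06 and 0.06 m and z of fit5_mid in the frame of carriage between 0 and 0.05 m and x of fit6_mid in the frame of carriage between -0.07 and 0.07 m and y of fit6_mid in the frame of carriage between -0.06 and 0.06 m and z of fit6_mid in the frame of carriage between 0 and 0.05 m and x of fit7_mid in the frame of carriage between -0.07 and 0.07 m and y of fit7_mid in the frame of carriage between -0.06 and 0.06 m and z of fit7_mid in the frame of carriage between 0 and 0.05 m and x of fit8_mid in the frame of carriage between -0.07 and 0.07 m and y of fit8_mid in the frame of carriage between -0.06 and 0.06 m and z of fit8_mid in the frame of carriage between 0 and 0.05 m and x of fit9_mid in the frame of carriage between -0.07 and 0.07 m and y of fit9_mid in the frame of carriage between -0.06 and 0.06 m and z of fit9_mid in the frame of carriage between 0 and 0.05 m), for 0.2 s.
4. the carriage is fully home with every fitting in it (all of step 3 and y of carriage in the frame of track below -0.144 m and z of carriage in the frame of track below 0.014 m), for 0.2 s.
5. the start button is pressed down with the carriage home (value of joint start above 0.0045 m and y of carriage in the frame of track below -0.144 m and z of carriage in the frame of track below 0.014 m).
At the end, for the whole second after the job is handed in: Every fitting present is in the tray; the carriage is home (within 7 mm of the end stop, flat on its track) and at rest; the button is up again; the hopper is back at rest (within 0.1 rad) with its lid shut (all of step 4 and value of joint start below 0.002 m and value of joint hopper below 0.1 rad and value of joint lid below 0.12 rad and linear speed of carriage below 0.02 m/s); the robot touches nothing.
It fails at once if a bystander (jar, wrench, marker, beaker, amber bottle) is pushed more than 40 mm away (distance of any of vial, wrench, marker, beaker, reagent from where it was at the start of the episode above 0.04 m).
Of fit1, fit2, fit3, fit4 only 2 to 4 are there at a start; the rules pass over those that are not, and their reading is None.
Of fit5, fit6, fit7, fit8, fit9 only 3 to 5 are there at a start; the rules pass over those that are not, and their reading is None.
At some moment in a run one of fit5, fit6, fit7, fit8, fit9 may be knocked a few centimetres aside while the robot is not near it.
Once in a run the grip may slacken for a moment while it holds something.
It also fails if it takes over 210 s, if anything falls off the work surface, if the arm or the gripper's body presses on something with over 40 N, if the wrist force passes 120 N, or if a joint passes its speed limit or range.

## Working session

There is one attempt and no reset: what is moved stays moved. The work goes in short steps, Python scripts to look and compute and a shell command to move; the robot and the scene stay as the last step left them, time stands still between calls to the robot, and variables do not carry over. Pictures are saved under pics/ and viewed, at most 14 in all, crops included, and the job is handed in when it is done.

```bash
ls; mkdir -p pics; python3 - <<'E'
from workcell import bot, order, grab_frame, calibration
import cv2
for n in ("side","top"):
    print(n,calibration(n)); cv2.imwrite(f"pics/{n}0.png",grab_frame(n))
print(bot.observe())
E
```

```text
nudge.py
pics
workcell.py
side {'vfov': 53.29429266845904, 'cx': 317.5570929764777, 'cy': 237.92394038742518, 'eye': array([0.01394044, 0.55367562, 0.69927521]), 'attitude': array([-2.24836807, -0.01748028, -2.36905264])}
top {'vfov': 49.06756465291974, 'cx': 319.43415997302134, 'cy': 227.26638386649847, 'eye': array([0.3522035 , 0.01803405, 1.45564387]), 'attitude': array([-3.02063481e+00, -1.67650291e-03, -1.57240310e+00])}
{'clock': 0.1, 'qpos': array([ 1.12381647,  0.52194474, -0.03630421,  1.59990404,  0.0211983 ,
        1.02108445, -0.11280651]), 'qd': array([-0.00197219, -0.001759  ,  0.00024971,  0.00029019, -0.0019713 ,
       -0.00125138,  0.00182117]), 'joint_efforts': array([ 3.86748041e-03, -9.28505230e+01,  1.98451594e+00, -3.70535839e+01,
        1.82814756e-02,  5.19738154e-03,  1.23797777e-04]), 'position': array([ 0.22981365, -0.58092198,  0.23080638]), 'tool_rot': array([-3.14063985e+00,  7.49447654e-05,  3.76740532e-01]), 'force': array([0.5499518 , 0.00926884, 0.25354643]), 'moment': array([ 0.01677364, -0.02804702,  0.00890914]), 'finger_force': 0.0, 'grip_width': 0.08517675264361166}
```

View pics/top0.png

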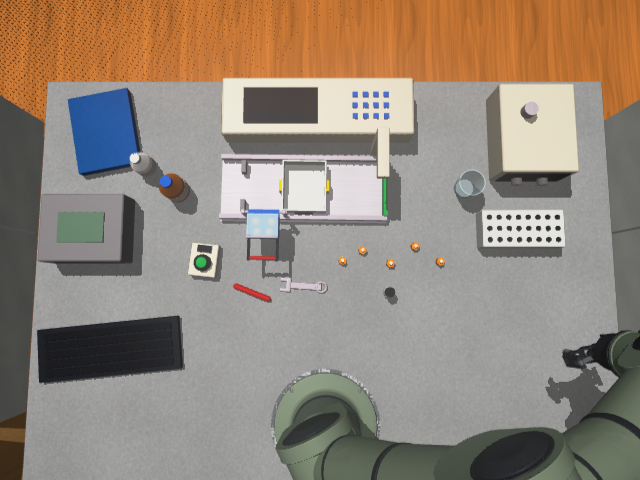

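View pics/side0.png

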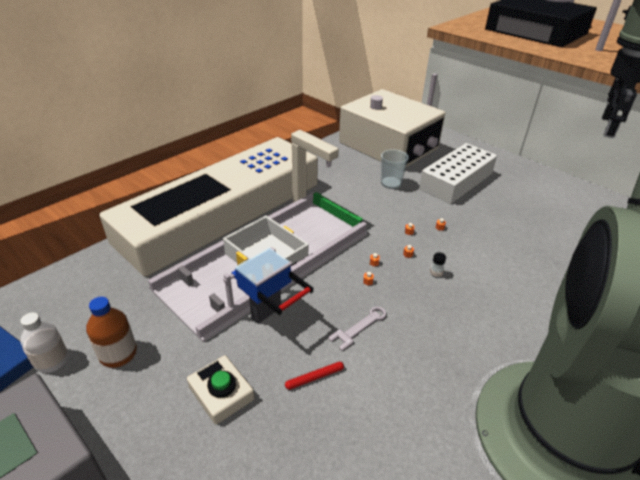

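Top view: the carriage is at about (305,187), with pads at (281,186) and (328,186). The red bar is at (262,258), the green stop at (385,196) and the button at (202,262). Five fittings stand at about (343,260), (363,250), (391,263), (416,246) and (440,261). The side view agrees: same layout, hopper at rest with its lid shut.

```bash
cat > h.py <<'E'
from workcell import bot, order, grab_frame, calibration
import cv2, numpy as np
from scipy.spatial.transform import Rotation as R
def ray(cam,uv):
    c=calibration(cam); f=240/np.tan(np.radians(c["vfov"]/2))
    uv=np.atleast_2d(uv).astype(float)
    d=np.c_[(uv[:,0]-c["cx"])/f,(uv[:,1]-c["cy"])/f,np.ones(len(uv))]
    return c["eye"],R.from_euler("xyz",c["attitude"]).apply(d)
def at_z(cam,uv,z):
    e,d=ray(cam,uv); return e+d*((z-e[2])/d[:,2])[:,None]
def proj(cam,p):
    c=calibration(cam); f=240/np.tan(np.radians(c["vfov"]/2))
    q=R.from_euler("xyz",c["attitude"]).inv().apply(np.atleast_2d(p)-c["eye"])
    return q[:,:2]/q[:,2:]*f+[c["cx"],c["cy"]]
def blobs(img,lo,hi,amin=6,box=None):
    m=cv2.inRange(cv2.cvtColor(img,cv2.COLOR_BGR2HSV),lo,hi)
    if box: k=np.zeros_like(m); x0,y0,x1,y1=box; k[y0:y1,x0:x1]=1; m*=k
    n,l,s,c=cv2.connectedComponentsWithStats(m)
    return [(c[i].round(1),s[i]) for i in range(1,n) if s[i][4]>=amin]
HSV=dict(orange=((5,150,120),(17,255,255)),red=((0,150,60),(4,255,255)),yellow=((20,120,100),(33,255,255)),green=((50,120,40),(80,255,255)))
def crop(img,box,k,name):
    x0,y0,x1,y1=box; cv2.imwrite("pics/"+name,cv2.resize(img[y0:y1,x0:x1],None,fx=k,fy=k,interpolation=cv2.INTER_CUBIC))
E
python3 - <<'E'
from h import *
for n in ("top","side"):
    im=cv2.imread(f"pics/{n}0.png")
    for c,z in (("orange",.012),("red",.1),("yellow",.045),("green",.038)):
        for p,s in blobs(im,*HSV[c]): print(n,c,p,s,at_z(n,p,z)[0].round(4))
im=cv2.imread("pics/top0.png"); crop(im,(190,145,400,305),3.8,"c0.png")
E
```

```text
top orange [319.7  42. ] [    0     0   640   122 53205] [1.0669 0.0137 0.012 ]
top orange [173.  176.1] [167 174  12   6  43] [0.6724 0.4248 0.012 ]
top orange [160.2 187.6] [159 184   4   8  17] [0.6398 0.4594 0.012 ]
top orange [414.4 245.7] [411 242   8   8  31] [ 0.4762 -0.2462  0.012 ]
top orange [362.1 249.7] [359 246   7   8  27] [ 0.4653 -0.102   0.012 ]
top orange [341.3 260.8] [339 257   7   8  23] [ 0.4349 -0.0445  0.012 ]
top orange [439.8 261.3] [436 257   9   8  33] [ 0.4331 -0.3149  0.012 ]
top orange [389.9 263.3] [386 259   9   8  31] [ 0.4278 -0.1778  0.012 ]
top red [261.3 257.2] [249 256  27   4  72] [0.4394 0.1655 0.1   ]
top red [251.3 292. ] [234 284  36  17 183] [0.3504 0.1901 0.1   ]
top yellow [280.  184.8] [279 180   3  11  32] [0.6406 0.1228 0.045 ]
top yellow [327.  185.7] [326 180   3  12  35] [ 0.6379 -0.0054  0.045 ]
top green [384.2 197.9] [383 179   5  36 118] [ 0.6052 -0.1619  0.038 ]
top green [200.7 261.9] [196 257  11  11  93] [0.431  0.3353 0.038 ]
side orange [170.5 168.1] [   0  106  336  134 6607] [1.1028 0.0033 0.012 ]
side orange [439.8 225.1] [436 221   9   9  58] [ 0.4309 -0.3099  0.012 ]
side orange [409.  229.1] [406 225   8   9  50] [ 0.4735 -0.2442  0.012 ]
side orange [407.7 251.6] [404 247  10  10  59] [ 0.4271 -0.1749  0.012 ]
side orange [373.9 260.1] [370 255   9  11  57] [ 0.462  -0.0988  0.012 ]
side orange [367.5 279. ] [364 274   9  11  65] [ 0.4339 -0.043   0.012 ]
side orange [ 94.5 326.5] [ 87 316  17  21 269] [0.7081 0.4137 0.012 ]
side red [294.2 298.2] [279 286  32  24 188] [0.4388 0.1606 0.1   ]
side red [313.7 375.2] [285 362  59  27 506] [0.3052 0.248  0.1   ]
side yellow [288.5 229. ] [285 227   8   5   8] [ 0.6409 -0.0132  0.045 ]
side yellow [240.3 257.3] [236 252  11  12  78] [0.6408 0.1232 0.045 ]
side green [335.9 209.5] [314 193  48  32 505] [ 0.6241 -0.1517  0.038 ]
side green [220.  379.9] [210 370  21  20 318] [0.4354 0.329  0.038 ]
```

View pics/c0.png

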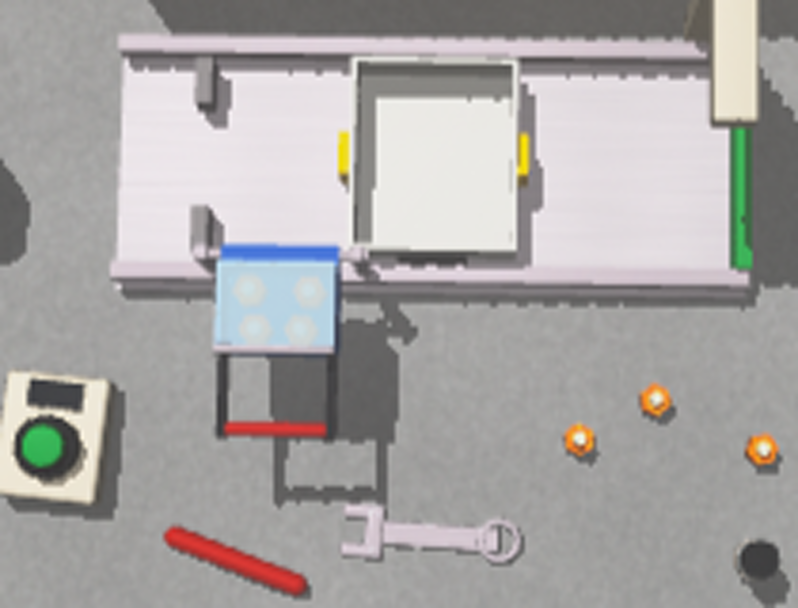

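```bash
python3 - <<'E'
from h import *
C=lambda p:[190+p[0]/3.8-.5+.13,145+p[1]/3.8-.37]
for n,ps,z in (("far rail top outer/inner",[(122,34),(700,40)],.03),("near rail top outer",[(115,277),(748,287)],.03),("near inner",[(345,264),(748,272)],.03),
 ("stops inner edge",[(214,75),(209,235)],.038),("endstop inner top",[(733,130),(733,268)],.038),("bar ends",[(223,429),(327,431)],.105),("beam",[(713,122),(757,122)],.199),("pads",[(345,153),(523,156)],.051),("button",[(42,446)],.052)):
    print(n,np.vstack([at_z("top",C(p),z) for p in ps]).round(4).tolist())
# side stereo for bar & button
def tri(a,b):
    (e1,d1),(e2,d2)=ray("top",a),ray("side",b); d1=d1[0];d2=d2[0]
    A=np.c_[d1,-d2]; t=np.linalg.lstsq(A,e2-e1,rcond=None)[0]; p,q=e1+t[0]*d1,e2+t[1]*d2
    return (p+q)/2,np.linalg.norm(p-q)
print(tri([261.3,257.2],[294.2,298.2]),tri([200.7,261.9],[220,379.9]))
o=bot.observe();print(o["position"],o["tool_rot"])
E
```

```text
far rail top outer/inner [[0.7321, 0.2864, 0.03], [0.7271, -0.1361, 0.03]]
near rail top outer [[0.5527, 0.2877, 0.03], [0.5448, -0.1681, 0.03]]
near inner [[0.562, 0.1222, 0.03], [0.5557, -0.1683, 0.03]]
stops inner edge [[0.6994, 0.2176, 0.038], [0.582, 0.2194, 0.038]]
endstop inner top [[0.6583, -0.1582, 0.038], [0.5575, -0.1565, 0.038]]
bar ends [[0.4383, 0.1983, 0.105], [0.4369, 0.128, 0.105]]
beam [[0.6288, -0.1254, 0.199], [0.6287, -0.1536, 0.199]]
pads [[0.6391, 0.1212, 0.051], [0.6367, -0.006, 0.051]]
button [[0.43, 0.3322, 0.052]]
(array([0.43778014, 0.16394553, 0.10357059]), np.float64(0.0036980286764014105)) (array([0.42996403, 0.33265199, 0.0475207 ]), np.float64(0.001453805853955452))
[ 0.22981365 -0.58092198  0.23080638] [-3.14063985e+00  7.49447654e-05  3.76740532e-01]
```

The manual's scale: shifts go in shares of 0.5 m and turns go in shares of pi rad. Converting my numbers, 0.25 m is 0.5, -0.155 m is -0.31, -0.9 rad is -0.2865.

```bash
cat > go.py <<'E'
# python3 go.py w|t X Y Z [yaw]: shift in tool axes (mm) to a world/track target
import sys; from h import *
YAW=-.016; O=np.array([.6385,.060,0])
k,*a=sys.argv[1:]; a=list(map(float,a)); p=np.array(a[:3]); yaw=a[3] if len(a)>3 else np.pi/2+YAW
if k=="t": p=O+R.from_euler("z",YAW).apply(p)
o=bot.observe(); r=R.from_euler("xyz",o["tool_rot"]); t=R.from_euler("xyz",[np.pi,0,yaw])
print("target",p.round(4),"shift",r.inv().apply(p-o["position"]).round(4),"rot",(r.inv()*t).as_rotvec().round(3))
E
python3 nudge.py '{"offsets": [[0, 0.1, -0.062, 0, 0, 0, -0.0573], [0, 0.2, -0.124, 0, 0, 0, -0.1146], [0, 0.3, -0.186, 0, 0, 0, -0.1719], [0, 0.4, -0.248, 0, 0, 0, -0.2292], [0, 0.5, -0.31, 0, 0, 0, -0.2865]]}' 40
python3 nudge.py '{"offsets": [[0, 0.1, 0.036, 0, 0, 0, -0.0446], [0, 0.2, 0.072, 0, 0, 0, -0.0885], [0, 0.3, 0.108, 0, 0, 0, -0.0885], [0, 0.4, 0.144, 0, 0, 0, -0.0885], [0, 0.5, 0.18, 0, 0, 0, -0.0885]]}'
python3 go.py t 0 -0.095 0.1
```

```text
clock: 0.72
position: [0.4062, -0.3434, 0.2313]
tool_rot: [-3.141, 0.0, 1.283]
force: [1.0, -0.2, -0.3]
grip_width: -0.0001
finger_force: 0.0
clock: 1.35
position: [0.5647, -0.1305, 0.2311]
tool_rot: [-3.141, 0.0, 1.555]
force: [0.7, -1.0, 0.1]
grip_width: -0.0001
finger_force: 0.0
target [ 0.637 -0.035  0.1  ] shift [0.0967 0.0708 0.1311] rot [-0.  0. -0.]
```

Converted, 0.131 m is 0.262, 0.12 m is 0.24.

```bash

python3 nudge.py '{"offsets": [[0, 0.1, 0.07, 0, 0, 0, 0], [0, 0.193, 0.14, 0, 0, 0, 0], [0, 0.193, 0.14, 0.12, 0, 0, 0], [0, 0.193, 0.14, 0.24, 0, 0, 0], [0, 0.193, 0.14, 0.262, 0, 0, 0]]}'
python3 nudge.py '{"offsets": [[0, 0, 0, 0.1, 0, 0, 0], [0, 0, 0, 0.14, 0, 0, 0], [0, 0.02, 0, 0.14, 0, 0, 0], [0, 0.05, 0, 0.14, 0, 0, 0], [0, 0.08, 0, 0.14, 0, 0, 0]]}'
python3 nudge.py '{"offsets": [[0, 0.03, 0, 0, 0, 0, 0], [0, 0.06, 0, 0, 0, 0, 0], [0, 0.09, 0, 0, 0, 0, 0], [0, 0.12, 0, 0, 0, 0, 0]]}'
python3 go.py t 0 0.02 0.03
python3 - <<'E'
from h import *
im=grab_frame("top"); cv2.imwrite("pics/top1.png",im); crop(im,(190,145,400,305),3.8,"c1.png")
for p,s in blobs(im,*HSV["yellow"]): print(p,s,at_z("top",p,.051)[0])
E
```

```text
clock: 1.98
position: [0.6333, -0.0364, 0.0969]
tool_rot: [-3.135, -0.0, 1.555]
force: [0.6, 0.1, 1.0]
grip_width: -0.0002
finger_force: 0.0
clock: 2.6
position: [0.6371, 0.0051, 0.032]
tool_rot: [3.139, -0.0, 1.555]
force: [0.9, -0.8, 0.4]
grip_width: 0.0001
finger_force: 0.5
clock: 3.1
position: [0.6371, 0.0645, 0.0303]
tool_rot: [-3.141, -0.0, 1.555]
force: [0.2, -1.0, 0.1]
grip_width: -0.0001
finger_force: 0.5
target [0.6388 0.08   0.03  ] shift [0.0155 0.0015 0.0003] rot [-0. -0.  0.]
[248.5 185. ] [248 180   2  11  22] [0.63888846 0.20794598 0.051     ]
```

```bash

python3 nudge.py '{"offsets": [[0, 0.016, 0.002, 0, 0, 0, 0], [0, 0.026, 0.002, 0, 0, 0, 0], [0, 0.032, 0.002, 0, 0, 0, 0], [0, 0.036, 0.002, 0, 0, 0, 0], [0, 0.038, 0.002, 0, 0, 0, 0]]}'
python3 - <<'E'
from h import *
im=grab_frame("top"); cv2.imwrite("pics/top1.png",im); crop(im,(190,145,400,305),3.8,"c1.png")
for p,s in blobs(im,*HSV["yellow"]): print(p,s,at_z("top",p,.051)[0])
E
```

```text
clock: 3.78
position: [0.6386, 0.0807, 0.0302]
tool_rot: [-3.141, 0.002, 1.554]
force: [0.9, -10.6, 1.2]
grip_width: -0.0002
finger_force: 4.9
[242.5 184.2] [242 179   2  11  21] [0.64112069 0.22427931 0.051     ]
```

View pics/c1.png

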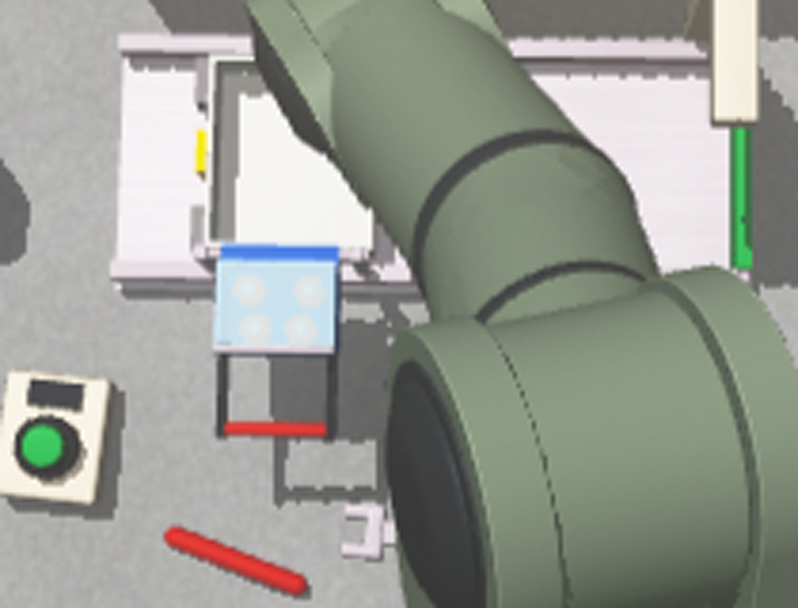

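The carriage (yellow pad at crop (201,153)) sits hard against the stops, with about 10 N on the wrist. The hopper is untouched, so next I go to the bar.

Converted, -0.18 m is -0.36, -0.17 m is -0.34.

```bash

python3 nudge.py '{"offsets": [[0, -0.05, 0, 0, 0, 0, 0], [0, -0.05, 0, -0.1, 0, 0, 0], [0, -0.05, 0, -0.22, 0, 0, 0], [0, -0.05, 0, -0.34, 0, 0, 0], [0, -0.05, 0, -0.36, 0, 0, 0]]}'
python3 nudge.py '{"offsets": [[0.04, 0.04, -0.09, 0, 0, 0, 0], [0.04, 0.09, -0.18, 0, 0, 0, 0], [0.04, 0.14, -0.28, 0, 0, 0, 0], [0.04, 0.2, -0.38, 0, 0, 0, 0], [0.04, 0.2, -0.4, 0, 0, 0, 0]]}'
python3 go.py t -0.202 0.1 0.081
```

```text
clock: 4.45
position: [0.6396, 0.0576, 0.2147]
tool_rot: [3.135, -0.001, 1.554]
force: [-0.4, -0.1, -0.5]
grip_width: -0.0
finger_force: 0.0
clock: 5.08
position: [0.437, 0.1623, 0.2102]
tool_rot: [-3.141, 0.0, 1.559]
force: [1.7, -1.0, 0.7]
grip_width: 0.0402
finger_force: 0.0
target [0.4381 0.1632 0.081 ] shift [0.0009 0.0012 0.1292] rot [-0.001  0.     0.004]
```

Converted, 0.129 m is 0.258, 0.11 m is 0.22.

```bash

python3 nudge.py '{"offsets": [[0.04, 0.002, 0.002, 0.12, 0, 0, 0], [0.04, 0.002, 0.002, 0.22, 0, 0, 0], [0.04, 0.002, 0.002, 0.258, 0, 0, 0], [0.04, 0.002, 0.002, 0.258, 0, 0, 0]]}'
python3 nudge.py '{"offsets": [[0, 0, 0, 0, 0, 0, 0], [0, 0, 0, 0, 0, 0, 0], [0, 0, 0, 0, 0, 0, 0]]}' 40
python3 - <<'E'
from h import *
im=grab_frame("side"); cv2.imwrite("pics/side1.png",im); crop(im,(180,180,460,400),2.8,"c2.png")
E
```

```text
clock: 5.58
position: [0.44, 0.161, 0.0799]
tool_rot: [-3.139, 0.001, 1.555]
force: [-0.1, -0.3, -0.1]
grip_width: 0.0402
finger_force: 0.0
clock: 5.95
position: [0.4387, 0.1615, 0.0819]
tool_rot: [-3.139, 0.001, 1.555]
force: [-18.7, 1.6, 12.4]
grip_width: 0.0089
finger_force: 39.1
```

View pics/c2.png

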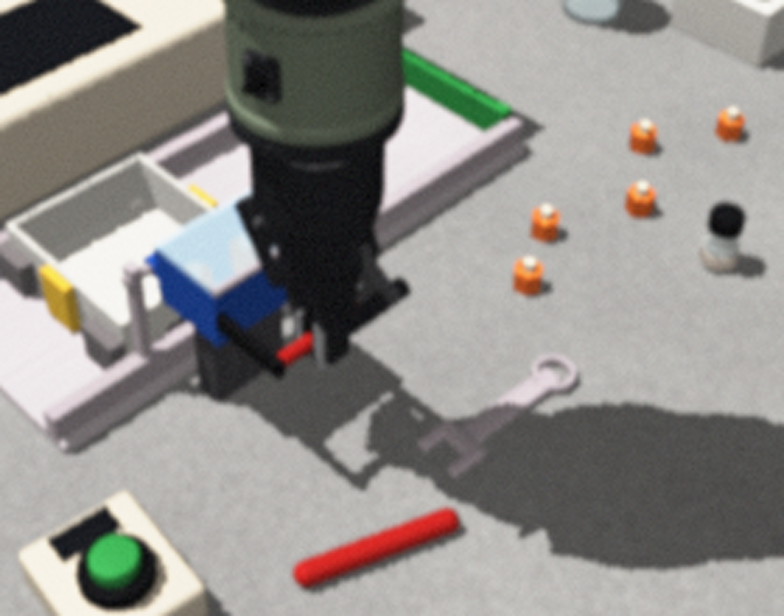

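The fingers straddle and grip the bar at crop (300,345), with 8.9 mm opening and 39 N on the pads. Next, the swing.

Converted, -0.0861 m is -0.1722, -0.0717 m is -0.1434.

```bash

python3 nudge.py '{"offsets": [[0, 0, 0.003, -0.0382, 0, 0, 0], [0, 0, 0.0122, -0.0754, 0, 0, 0], [0, 0, 0.0272, -0.1108, 0, 0, 0], [0, 0, 0.0474, -0.1434, 0, 0, 0], [0, 0, 0.0728, -0.1722, 0, 0, 0]]}' 60
python3 go.py t -0.1656 0.1 0.1671
```

```text
clock: 6.62
position: [0.4722, 0.1611, 0.1683]
tool_rot: [-3.133, 0.003, 1.556]
force: [-36.5, 0.7, 27.9]
grip_width: 0.0076
finger_force: 59.9
target [0.4745 0.1626 0.1671] shift [0.0016 0.0023 0.0012] rot [-0.008  0.003  0.002]
```

Converted, 0.0485 m is 0.097, -0.0313 m is -0.0626.

```bash

python3 nudge.py '{"offsets": [[0, 0, 0.0268, -0.0284, 0, 0, 0], [0, 0, 0.0606, -0.0482, 0, 0, 0], [0, 0, 0.097, -0.0626, 0, 0, 0]]}' 60
python3 go.py t -0.1164 0.1 0.196
python3 - <<'E'
from h import *
im=grab_frame("side"); cv2.imwrite("pics/side2.png",im); crop(im,(180,150,430,350),3.1,"c3.png")
E
```

```text
clock: 7.0
position: [0.5259, 0.1603, 0.2005]
tool_rot: [3.14, -0.0, 1.555]
force: [0.7, 2.6, -12.4]
grip_width: 0.0077
finger_force: 58.8
target [0.5237 0.1618 0.196 ] shift [ 0.0015 -0.0022  0.0045] rot [ 0.001 -0.     0.   ]
```

View pics/c3.png

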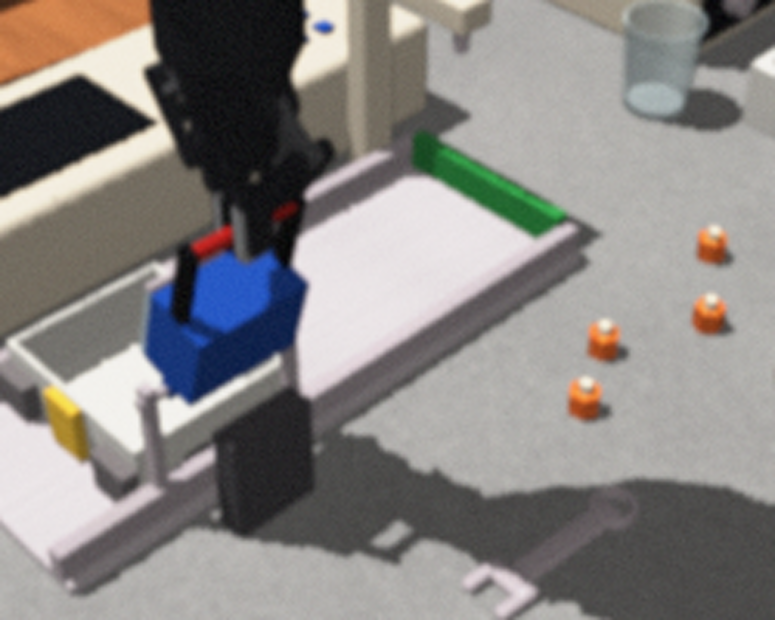

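Midway, at about 1.3 rad: the hopper stands on end at crop (230,310) with the bar still pinched, and the force is low. I'll go on over.

```bash

python3 nudge.py '{"offsets": [[0, 0, 0.0374, -0.006, 0, 0, 0], [0, 0, 0.0758, -0.0068, 0, 0, 0], [0, 0, 0.114, -0.0028, 0, 0, 0], [0, 0, 0.151, 0.0074, 0, 0, 0], [0, 0, 0.186, 0.0236, 0, 0, 0]]}' 60
python3 go.py t -0.0234 0.1 0.186
```

```text
clock: 7.68
position: [0.6189, 0.1587, 0.1876]
tool_rot: [3.141, -0.0, 1.555]
force: [-0.9, -0.0, 3.4]
grip_width: 0.0078
finger_force: 61.7
target [0.6167 0.1604 0.186 ] shift [ 0.0016 -0.0022  0.0016] rot [ 0.001 -0.    -0.   ]
```

Converted, 0.031 m is 0.062, 0.027 m is 0.054.

```bash

python3 nudge.py '{"offsets": [[0, 0, 0.0316, 0.0212, 0, 0, 0], [0, 0, 0.054, 0.042, 0, 0, 0], [0, 0, 0.062, 0.05, 0, 0, 0], [0, 0, 0.062, 0.05, 0, 0, 0], [0, 0, 0.062, 0.05, 0, 0, 0]]}' 60
python3 nudge.py '{"offsets": [[0, 0, 0, 0, 0, 0, 0], [0, 0, 0, 0, 0, 0, 0], [0, 0, 0, 0, 0, 0, 0], [0, 0, 0, 0, 0, 0, 0], [0, 0, 0, 0, 0, 0, 0]]}' 60
python3 - <<'E'
from h import *
im=grab_frame("side"); cv2.imwrite("pics/side3.png",im); crop(im,(160,150,410,350),3.1,"c4.png")
E
```

```text
clock: 8.3
position: [0.6492, 0.1583, 0.162]
tool_rot: [-3.142, 0.0, 1.555]
force: [2.0, 1.5, -0.9]
grip_width: 0.0077
finger_force: 62.4
clock: 8.93
position: [0.6494, 0.1583, 0.1619]
tool_rot: [-3.141, 0.0, 1.555]
force: [-0.4, 1.1, -1.0]
grip_width: 0.0073
finger_force: 62.4
```

View pics/c4.png

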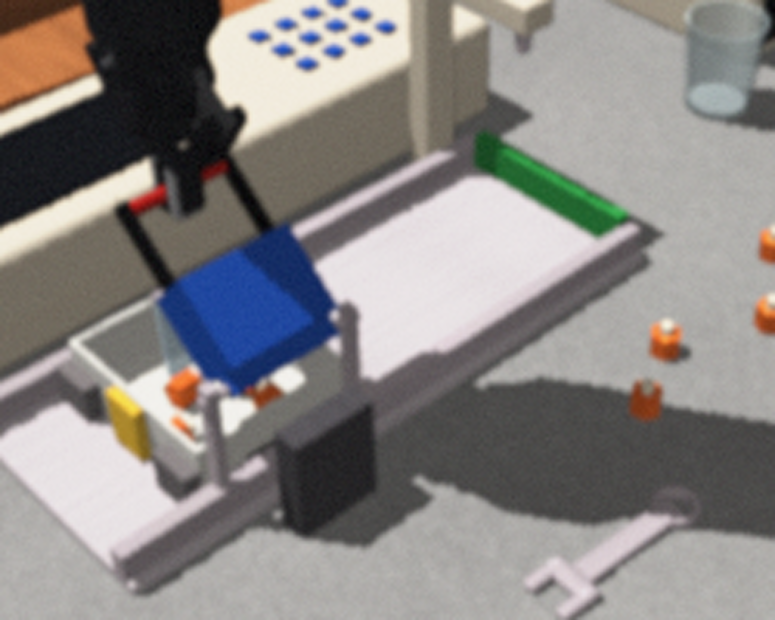

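The hopper is over, its lid hangs open at crop (175,330), and orange fittings lie in the tray at crop (183,385), (180,425) and (265,390). Next I swing it back.

```bash

python3 nudge.py '{"offsets": [[0, 0, -0.0282, -0.026, 0, 0, 0], [0, 0, -0.0598, -0.0472, 0, 0, 0], [0, 0, -0.0948, -0.0634, 0, 0, 0], [0, 0, -0.1318, -0.0736, 0, 0, 0], [0, 0, -0.17, -0.0776, 0, 0, 0]]}' 60
python3 go.py t -0.0785 0.1 0.201
```

```text
clock: 9.6
position: [0.5665, 0.1597, 0.2035]
tool_rot: [3.135, -0.001, 1.554]
force: [4.8, -1.2, 23.8]
grip_width: 0.0079
finger_force: 62.6
target [0.5616 0.1612 0.201 ] shift [ 0.0015 -0.005   0.0024] rot [ 0.007 -0.001 -0.001]
```

Converted, -0.0871 m is -0.1742, -0.0723 m is -0.1446.

```bash

python3 nudge.py '{"offsets": [[0, 0, -0.0384, 0.0018, 0, 0, 0], [0, 0, -0.0758, 0.0098, 0, 0, 0], [0, 0, -0.1116, 0.0238, 0, 0, 0], [0, 0, -0.1446, 0.0432, 0, 0, 0], [0, 0, -0.1742, 0.0676, 0, 0, 0]]}' 60
python3 go.py t -0.1656 0.1 0.1671
```

```text
clock: 10.22
position: [0.4764, 0.1609, 0.1676]
tool_rot: [3.141, 0.001, 1.555]
force: [-1.7, -1.3, 6.8]
grip_width: 0.0081
finger_force: 64.1
target [0.4745 0.1626 0.1671] shift [ 0.0017 -0.0019  0.0005] rot [ 0.     0.001 -0.   ]
```

Converted, 0.077 m is 0.154, 0.066 m is 0.132.

```bash

python3 nudge.py '{"offsets": [[0, 0, -0.0254, 0.0288, 0, 0, 0], [0, 0, -0.0456, 0.0614, 0, 0, 0], [0, 0, -0.0606, 0.0968, 0, 0, 0], [0, 0, -0.069, 0.132, 0, 0, 0], [0, 0, -0.072, 0.154, 0, 0, 0]]}' 60
python3 nudge.py '{"offsets": [[0.04, 0, 0, 0, 0, 0, 0], [0.04, 0, 0, 0, 0, 0, 0], [0.04, 0, 0, 0, 0, 0, 0], [0.04, 0, 0, -0.04, 0, 0, 0], [0.04, 0, 0, -0.08, 0, 0, 0]]}'
python3 nudge.py '{"offsets": [[0.04, 0, 0, -0.08, 0, 0, 0], [0.04, 0, 0, -0.18, 0, 0, 0], [0.04, -0.1, 0, -0.2, 0, 0, 0], [0.04, -0.2, 0, -0.2, 0, 0, 0], [0.04, -0.32, 0, -0.2, 0, 0, 0]]}'
python3 - <<'E'
from h import *
print(bot.observe()["position"])
t=grab_frame("top");s=grab_frame("side"); cv2.imwrite("pics/top4.png",t);cv2.imwrite("pics/side4.png",s)
for n,im in (("top",t),("side",s)):
    for p,st in blobs(im,*HSV["orange"]): 
        q=at_z(n,p,.014)[0]
        if .3<q[0]<.75 and -.4<q[1]<.25: print(n,p,st,q.round(4))
a=cv2.resize(t[145:305,180:400],None,fx=3.6,fy=3.6,interpolation=cv2.INTER_CUBIC)
cv2.imwrite("pics/c5.png",a); crop(s,(150,190,400,350),3.1,"c6.png")
E
```

```text
clock: 10.85
position: [0.4393, 0.1614, 0.089]
tool_rot: [-3.138, 0.001, 1.556]
force: [-12.0, 2.3, 2.2]
grip_width: 0.0078
finger_force: 69.3
clock: 11.48
position: [0.4416, 0.1616, 0.1307]
tool_rot: [3.141, -0.0, 1.555]
force: [-0.1, -0.0, 0.6]
grip_width: 0.0398
finger_force: 0.0
clock: 12.1
position: [0.439, 0.0003, 0.2306]
tool_rot: [3.14, -0.0, 1.556]
force: [1.3, -0.8, 0.1]
grip_width: 0.0396
finger_force: 0.0
[4.38997384e-01 3.41752412e-04 2.30597169e-01]
top [261.5 182.5] [259 180   6   6  36] [0.6535 0.1768 0.014 ]
top [274.  189.4] [270 186   9   8  43] [0.6339 0.1417 0.014 ]
top [249.7 193.1] [247 191   6   5  27] [0.6235 0.2093 0.014 ]
top [272.7 201.2] [270 198   7   7  38] [0.6006 0.1451 0.014 ]
top [414.4 245.7] [411 242   8   8  31] [ 0.476  -0.2458  0.014 ]
top [389.9 263.3] [386 259   9   8  30] [ 0.4277 -0.1776  0.014 ]
top [439.7 261.4] [436 258   9   7  32] [ 0.4327 -0.3142  0.014 ]
side [440.2 225.2] [436 221   9   9  56] [ 0.4288 -0.3077  0.014 ]
side [409.1 229.5] [406 225   8   9  53] [ 0.4711 -0.2408  0.014 ]
side [407.9 252.1] [404 247  10  10  64] [ 0.4245 -0.1716  0.014 ]
side [374.2 260.7] [370 256   9  10  66] [ 0.459  -0.0959  0.014 ]
side [218.6 275.3] [214 270  10  11  75] [0.6574 0.1702 0.014 ]
side [367.8 279.4] [364 274   9  11  72] [ 0.4314 -0.0408  0.014 ]
side [218.  286.5] [217 285   3   4   6] [0.6316 0.1908 0.014 ]
```

View pics/c5.png

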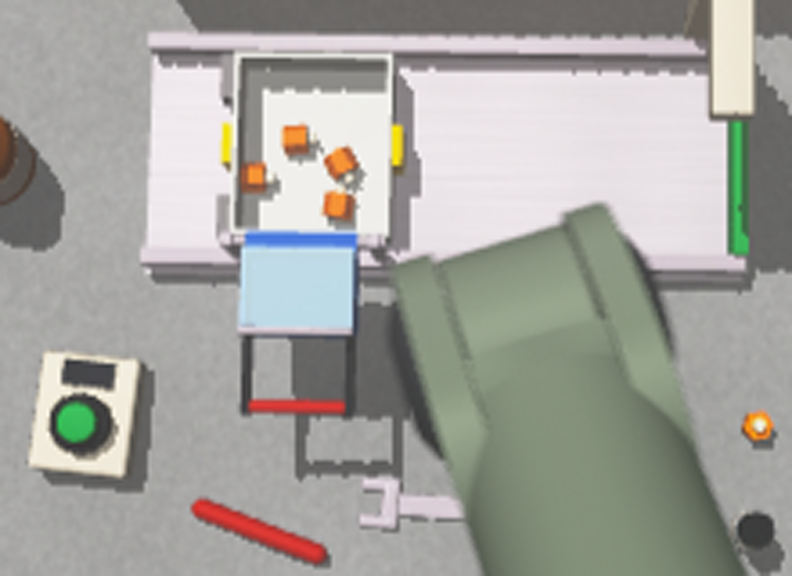

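View pics/c6.png

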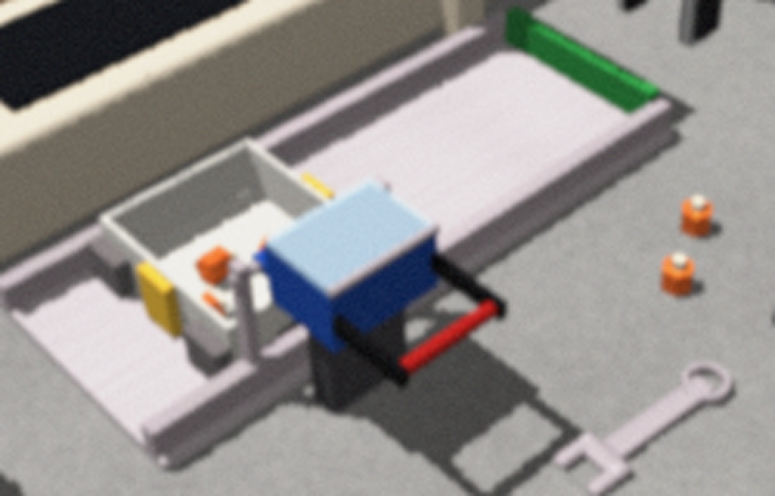

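All four hopper fittings lie in the tray, at crop (295,138), (340,162), (254,177) and (338,205). The hopper is back at rest with its lid shut, and the five bench fittings are unmoved. Next, the picks.

The manual's scale: shifts go in shares of 0.5 m and turns go in shares of pi rad. Converting my numbers, 0.165 m is 0.33, -0.044 m is -0.088.

```bash

python3 nudge.py '{"offsets": [[0.045, -0.088, -0.008, 0, 0, 0, 0], [0.045, -0.088, -0.008, 0.12, 0, 0, 0], [0.045, -0.088, -0.008, 0.24, 0, 0, 0], [0.045, -0.088, -0.008, 0.33, 0, 0, 0], [0.045, -0.088, -0.008, 0.33, 0, 0, 0]]}'
python3 go.py w 0.434 -0.044 0.004
python3 - <<'E'
from h import *
s=grab_frame("side"); crop(s,(320,180,460,300),5.5,"c7.png")
E
```

```text
clock: 12.82
position: [0.4327, -0.0418, 0.0632]
tool_rot: [-3.137, -0.0, 1.556]
force: [-0.3, -0.3, 0.6]
grip_width: 0.045
finger_force: 0.0
target [ 0.434 -0.044  0.004] shift [-0.0022  0.0016  0.0592] rot [-0.005 -0.     0.001]
```

View pics/c7.png

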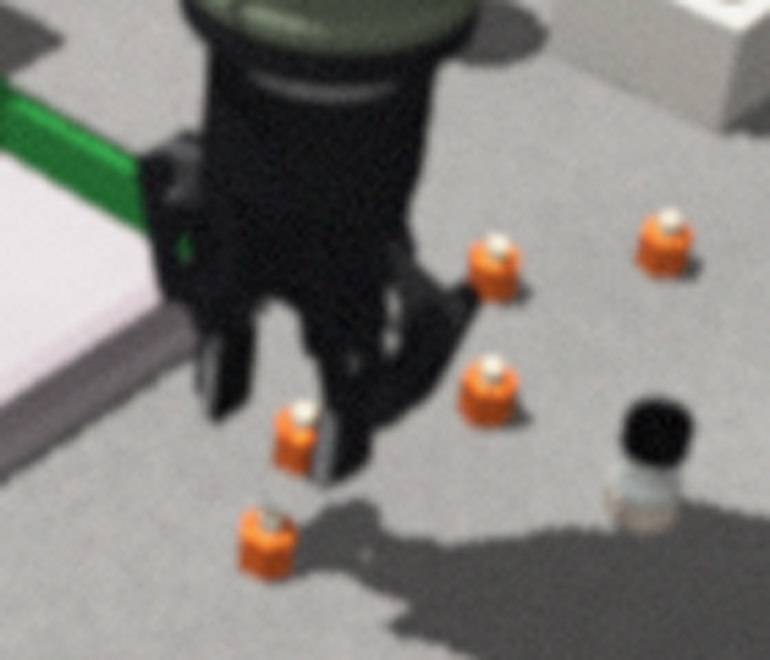

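The open fingers hang above the nearest fitting at crop (267,545) and are clear of the others.

Converted, 0.0585 m is 0.117, 0.04 m is 0.08.

```bash

python3 nudge.py '{"offsets": [[0.045, -0.004, 0.002, 0.08, 0, 0, 0], [0.045, -0.004, 0.002, 0.117, 0, 0, 0], [0.045, -0.004, 0.002, 0.117, 0, 0, 0]]}'
python3 nudge.py '{"offsets": [[0, 0, 0, 0, 0, 0, 0], [0, 0, 0, 0, 0, 0, 0], [0, 0, 0, 0, 0, 0, 0], [0, 0, 0, -0.1, 0, 0, 0], [0, 0, 0, -0.22, 0, 0, 0]]}' 40
python3 go.py w 0.665 0.195 0.12
```

```text
clock: 13.25
position: [0.436, -0.0443, 0.0076]
tool_rot: [3.14, 0.0, 1.555]
force: [-0.1, -0.7, 0.4]
grip_width: 0.0449
finger_force: 0.0
clock: 13.88
position: [0.4347, -0.0442, 0.1185]
tool_rot: [-3.141, -0.0, 1.555]
force: [1.3, -1.0, 0.0]
grip_width: 0.0203
finger_force: 39.4
target [0.665 0.195 0.12 ] shift [ 0.2427  0.2265 -0.0017] rot [-0.001 -0.     0.   ]
```

Converted, 0.21 m is 0.42, 0.19 m is 0.38.

```bash

python3 nudge.py '{"offsets": [[0, 0.04, 0.1, -0.06, 0, 0, 0], [0, 0.1, 0.2, -0.08, 0, 0, 0], [0, 0.19, 0.28, -0.08, 0, 0, 0], [0, 0.29, 0.35, -0.08, 0, 0, 0], [0, 0.38, 0.42, -0.08, 0, 0, 0]]}' 40
python3 nudge.py '{"offsets": [[0, 0.105, 0.033, 0, 0, 0, 0], [0, 0.105, 0.033, 0.1, 0, 0, 0], [0, 0.105, 0.033, 0.2, 0, 0, 0], [0, 0.105, 0.033, 0.224, 0, 0, 0]]}'
python3 nudge.py '{"offsets": [[0.03, 0, 0, 0, 0, 0, 0], [0.03, 0, 0, 0, 0, 0, 0], [0.03, 0, 0, -0.08, 0, 0, 0], [0.03, -0.06, -0.03, -0.2, 0, 0, 0], [0.04, -0.16, -0.1, -0.23, 0, 0, 0]]}'
python3 go.py w 0.464 -0.1005 0.06
```

```text
clock: 14.5
position: [0.6492, 0.1441, 0.1583]
tool_rot: [3.14, -0.001, 1.555]
force: [1.0, -0.2, 0.2]
grip_width: 0.0202
finger_force: 39.4
clock: 15.0
position: [0.6642, 0.1939, 0.043]
tool_rot: [-3.138, 0.001, 1.555]
force: [-0.1, -0.1, 0.2]
grip_width: 0.0201
finger_force: 39.4
clock: 15.62
position: [0.6185, 0.1202, 0.1628]
tool_rot: [3.135, -0.002, 1.556]
force: [0.1, -0.7, -0.2]
grip_width: 0.0398
finger_force: 0.0
target [ 0.464  -0.1005  0.06  ] shift [-0.2232 -0.152   0.1013] rot [ 0.007 -0.002  0.002]
```

Converted, -0.218 m is -0.436, -0.06 m is -0.12.

```bash

python3 nudge.py '{"offsets": [[0.045, -0.09, -0.06, 0, 0, 0, 0], [0.045, -0.18, -0.12, 0, 0, 0, 0], [0.045, -0.27, -0.18, 0.04, 0, 0, 0], [0.045, -0.36, -0.24, 0.1, 0, 0, 0], [0.045, -0.436, -0.292, 0.18, 0, 0, 0]]}'
python3 nudge.py '{"offsets": [[0.045, 0, 0, 0.02, 0, 0, 0], [0.045, 0, 0, 0.02, 0, 0, 0]]}'
python3 go.py w 0.464 -0.1005 0.004
python3 - <<'E'
from h import *
for n in ("top","side"):
    for p,st in blobs(grab_frame(n),*HSV["orange"]): 
        q=at_z(n,p,.012)[0]
        if .3<q[0]<.75 and -.4<q[1]<.25: print(n,p,st[4],q.round(4))
E
```

```text
clock: 16.25
position: [0.4678, -0.0987, 0.0695]
tool_rot: [3.137, 0.001, 1.554]
force: [1.8, -0.3, -1.6]
grip_width: 0.0455
finger_force: 0.0
clock: 16.5
position: [0.4683, -0.0963, 0.0588]
tool_rot: [3.14, 0.0, 1.555]
force: [1.2, 1.0, 0.1]
grip_width: 0.0449
finger_force: 0.0
target [ 0.464  -0.1005  0.004 ] shift [-0.0043 -0.0043  0.0548] rot [0.001 0.    0.   ]
top [259.7 181.1] 53 [0.6579 0.1821 0.012 ]
top [274.  189.4] 43 [0.6343 0.1419 0.012 ]
top [249.7 193.1] 27 [0.6239 0.2095 0.012 ]
top [272.7 201.2] 38 [0.6009 0.1452 0.012 ]
top [416.3 243.8] 10 [ 0.4814 -0.2516  0.012 ]
top [439.1 261.9] 26 [ 0.4315 -0.313   0.012 ]
side [440.2 225.3] 58 [ 0.4298 -0.3099  0.012 ]
side [409.2 229.4] 55 [ 0.4725 -0.2436  0.012 ]
side [407.8 252.2] 63 [ 0.4257 -0.1733  0.012 ]
side [374.6 260.5] 65 [ 0.4601 -0.0989  0.012 ]
side [214.5 275.3] 129 [0.6652 0.1751 0.012 ]
side [218.  286.5] 6 [0.6334 0.1898 0.012 ]
```

Converted, 0.054 m is 0.108, 0.03 m is 0.06.

```bash

python3 nudge.py '{"offsets": [[0.045, -0.008, -0.008, 0.06, 0, 0, 0], [0.045, -0.008, -0.008, 0.108, 0, 0, 0], [0.045, -0.008, -0.008, 0.108, 0, 0, 0]]}'
python3 nudge.py '{"offsets": [[0, 0, 0, 0, 0, 0, 0], [0, 0, 0, 0, 0, 0, 0], [0, 0, 0, 0, 0, 0, 0], [0, 0, 0, -0.12, 0, 0, 0], [0, 0, 0, -0.24, 0, 0, 0]]}' 40
python3 go.py w 0.665 0.13 0.045
```

```text
clock: 16.98
position: [0.4636, -0.0996, 0.0038]
tool_rot: [-3.141, -0.0, 1.556]
force: [0.3, 0.3, 0.1]
grip_width: 0.0451
finger_force: 0.0
clock: 17.6
position: [0.4631, -0.1002, 0.1262]
tool_rot: [-3.141, -0.0, 1.555]
force: [0.4, -1.0, -0.4]
grip_width: 0.02
finger_force: 39.4
target [0.665 0.13  0.045] shift [0.2333 0.1983 0.0812] rot [-0.    -0.     0.001]
```

Converted, 0.21 m is 0.42, 0.125 m is 0.25.

```bash

python3 nudge.py '{"offsets": [[0, 0.08, 0.07, -0.02, 0, 0, 0], [0, 0.16, 0.15, -0.02, 0, 0, 0], [0, 0.25, 0.23, -0.02, 0, 0, 0], [0, 0.34, 0.31, -0.02, 0, 0, 0], [0, 0.42, 0.38, -0.02, 0, 0, 0]]}' 40
python3 nudge.py '{"offsets": [[0, 0.047, 0.017, 0.06, 0, 0, 0], [0, 0.047, 0.017, 0.16, 0, 0, 0], [0, 0.047, 0.017, 0.182, 0, 0, 0], [0.03, 0.047, 0.017, 0.182, 0, 0, 0], [0.03, 0.047, 0.017, 0.182, 0, 0, 0]]}'
python3 nudge.py '{"offsets": [[0.03, 0, 0, -0.08, 0, 0, 0], [0.03, -0.04, -0.02, -0.18, 0, 0, 0], [0.045, -0.12, -0.09, -0.2, 0, 0, 0], [0.045, -0.21, -0.16, -0.2, 0, 0, 0], [0.045, -0.3, -0.23, -0.18, 0, 0, 0]]}'
python3 nudge.py '{"offsets": [[0.045, -0.09, -0.07, 0, 0, 0, 0], [0.045, -0.18, -0.14, 0.04, 0, 0, 0], [0.045, -0.27, -0.2, 0.08, 0, 0, 0], [0.045, -0.318, -0.2372, 0.13, 0, 0, 0], [0.045, -0.318, -0.2372, 0.15, 0, 0, 0]]}'
python3 nudge.py '{"offsets": [[0.045, 0, 0, 0, 0, 0, 0]]}'
python3 go.py w 0.4265 -0.1755 0.004
python3 - <<'E'
from h import *
for n in ("top","side"):
    for p,st in blobs(grab_frame(n),*HSV["orange"]): 
        q=at_z(n,p,.012)[0]
        if .3<q[0]<.75 and -.4<q[1]<.25: print(n,p,st[4],q.round(4))
E
```

```text
clock: 18.23
position: [0.658, 0.1083, 0.1354]
tool_rot: [3.14, -0.001, 1.555]
force: [0.1, -0.5, -0.8]
grip_width: 0.0205
finger_force: 39.4
clock: 18.85
position: [0.6667, 0.1297, 0.0453]
tool_rot: [3.139, -0.001, 1.554]
force: [-0.4, 0.1, -0.3]
grip_width: 0.0301
finger_force: 0.0
clock: 19.48
position: [0.548, -0.0199, 0.1353]
tool_rot: [3.137, 0.001, 1.554]
force: [0.6, -0.7, -1.2]
grip_width: 0.045
finger_force: 0.0
clock: 20.1
position: [0.426, -0.1777, 0.0583]
tool_rot: [3.141, 0.001, 1.551]
force: [1.1, 0.6, 0.4]
grip_width: 0.0445
finger_force: 0.0
clock: 20.23
position: [0.4279, -0.1751, 0.0586]
tool_rot: [3.14, 0.0, 1.555]
force: [0.8, 0.3, 0.8]
grip_width: 0.045
finger_force: 0.0
target [ 0.4265 -0.1755  0.004 ] shift [-0.0004 -0.0015  0.0546] rot [0.001 0.    0.   ]
top [259.7 181.2] 51 [0.6576 0.1821 0.012 ]
top [280.  178.6] 20 [0.6649 0.1254 0.012 ]
top [274.  189.4] 43 [0.6343 0.1419 0.012 ]
top [249.7 193.1] 27 [0.6239 0.2095 0.012 ]
top [272.7 201.2] 38 [0.6009 0.1452 0.012 ]
side [441.  225.8] 41 [ 0.4274 -0.3096  0.012 ]
side [408.9 229.3] 59 [ 0.4732 -0.2434  0.012 ]
side [408. 252.] 65 [ 0.4258 -0.1742  0.012 ]
side [232.8 261.6] 58 [0.6726 0.1217 0.012 ]
side [214.5 275.3] 131 [0.6652 0.1751 0.012 ]
side [218.  286.5] 6 [0.6334 0.1898 0.012 ]
```

Converted, 0.054 m is 0.108, 0.03 m is 0.06.

```bash

python3 nudge.py '{"offsets": [[0.045, -0.001, -0.002, 0.06, 0, 0, 0], [0.045, -0.001, -0.002, 0.108, 0, 0, 0], [0.045, -0.001, -0.002, 0.108, 0, 0, 0]]}'
python3 nudge.py '{"offsets": [[0, 0, 0, 0, 0, 0, 0], [0, 0, 0, 0, 0, 0, 0], [0, 0, 0, 0, 0, 0, 0], [0, 0, 0, -0.12, 0, 0, 0], [0, 0, 0, -0.24, 0, 0, 0]]}' 40
python3 go.py w 0.622 0.177 0.045
```

```text
clock: 20.7
position: [0.4262, -0.175, 0.0037]
tool_rot: [-3.141, -0.0, 1.556]
force: [-0.7, -0.6, 0.6]
grip_width: 0.0451
finger_force: 0.0
clock: 21.32
position: [0.4258, -0.1756, 0.1262]
tool_rot: [-3.141, -0.0, 1.555]
force: [0.0, -0.7, 0.4]
grip_width: 0.0185
finger_force: 39.6
target [0.622 0.177 0.045] shift [0.3556 0.1908 0.0812] rot [-0. -0.  0.]
```

Converted, 0.21 m is 0.42, 0.17 m is 0.34.

```bash

python3 nudge.py '{"offsets": [[0, 0.06, 0.09, -0.04, 0, 0, 0], [0, 0.13, 0.18, -0.07, 0, 0, 0], [0, 0.22, 0.26, -0.07, 0, 0, 0], [0, 0.32, 0.31, -0.07, 0, 0, 0], [0, 0.42, 0.34, -0.07, 0, 0, 0]]}' 40
python3 nudge.py '{"offsets": [[0, 0.1, 0.02, 0, 0, 0, 0], [0, 0.2, 0.04, 0, 0, 0, 0], [0, 0.291, 0.042, 0, 0, 0, 0], [0, 0.291, 0.042, 0.1, 0, 0, 0], [0, 0.291, 0.042, 0.2, 0, 0, 0]]}'
python3 nudge.py '{"offsets": [[0, 0, 0, 0.032, 0, 0, 0], [0, 0, 0, 0.032, 0, 0, 0], [0.03, 0, 0, 0.032, 0, 0, 0], [0.03, 0, 0, 0.032, 0, 0, 0], [0.03, 0, 0, -0.08, 0, 0, 0]]}'
python3 nudge.py '{"offsets": [[0.03, -0.02, 0, -0.11, 0, 0, 0], [0.045, -0.12, 0, -0.12, 0, 0, 0], [0.045, -0.23, -0.02, -0.12, 0, 0, 0], [0.045, -0.34, -0.06, -0.12, 0, 0, 0], [0.045, -0.44, -0.11, -0.12, 0, 0, 0]]}'
python3 nudge.py '{"offsets": [[0.045, -0.1, -0.04, 0, 0, 0, 0], [0.045, -0.2, -0.08, 0, 0, 0, 0], [0.045, -0.3, -0.12, 0.04, 0, 0, 0], [0.045, -0.4084, -0.1714, 0.14, 0, 0, 0], [0.045, -0.4084, -0.1714, 0.2, 0, 0, 0]]}'
python3 nudge.py '{"offsets": [[0.045, 0, 0, 0, 0, 0, 0]]}'
python3 go.py w 0.4745 -0.245 0.004
python3 - <<'E'
from h import *
for n in ("top","side"):
    for p,st in blobs(grab_frame(n),*HSV["orange"]): 
        q=at_z(n,p,.012)[0]
        if .3<q[0]<.75 and -.4<q[1]<.25: print(n,p,st[4],q.round(4))
E
```

```text
clock: 21.95
position: [0.6003, 0.033, 0.1601]
tool_rot: [3.14, -0.0, 1.554]
force: [-1.2, 0.3, -0.0]
grip_width: 0.0186
finger_force: 39.7
clock: 22.58
position: [0.6231, 0.1771, 0.0594]
tool_rot: [3.139, -0.001, 1.555]
force: [1.2, -0.0, -1.2]
grip_width: 0.0188
finger_force: 39.7
clock: 23.2
position: [0.621, 0.1757, 0.0974]
tool_rot: [-3.137, 0.002, 1.555]
force: [0.4, 0.8, 1.8]
grip_width: 0.03
finger_force: 0.0
clock: 23.82
position: [0.5637, -0.0447, 0.1599]
tool_rot: [3.14, 0.0, 1.554]
force: [0.2, -0.9, -0.2]
grip_width: 0.0449
finger_force: 0.0
clock: 24.45
position: [0.4739, -0.2491, 0.059]
tool_rot: [3.14, 0.002, 1.55]
force: [1.5, -0.1, -0.3]
grip_width: 0.0452
finger_force: 0.0
clock: 24.58
position: [0.4738, -0.2457, 0.0579]
tool_rot: [-3.139, -0.001, 1.553]
force: [0.6, -0.1, 0.0]
grip_width: 0.0449
finger_force: 0.0
target [ 0.4745 -0.245   0.004 ] shift [0.0007 0.0008 0.0539] rot [-0.003 -0.001 -0.002]
top [279.4 178.7] 21 [0.6647 0.1271 0.012 ]
top [260.1 181.5] 48 [0.6568 0.181  0.012 ]
top [274.  189.4] 43 [0.6343 0.1419 0.012 ]
top [260.8 189.3] 10 [0.6346 0.1787 0.012 ]
top [249.7 193.1] 27 [0.6239 0.2095 0.012 ]
top [262.9 194. ] 11 [0.6213 0.1727 0.012 ]
top [272.7 201.2] 38 [0.6009 0.1452 0.012 ]
top [412.6 246.8] 16 [ 0.4731 -0.2412  0.012 ]
side [425.  220.5] 34 [ 0.4664 -0.2999  0.012 ]
side [409.3 229.4] 56 [ 0.4723 -0.2438  0.012 ]
side [232.8 261.5] 60 [0.6729 0.1215 0.012 ]
side [214.8 275.5] 136 [0.6643 0.175  0.012 ]
side [218.  286.5] 6 [0.6334 0.1898 0.012 ]
```

Converted, 0.0535 m is 0.107, 0.03 m is 0.06.

```bash

python3 nudge.py '{"offsets": [[0.045, 0.001, 0, 0.06, 0, 0, 0], [0.045, 0.001, 0, 0.107, 0, 0, 0], [0.045, 0.001, 0, 0.107, 0, 0, 0]]}'
python3 nudge.py '{"offsets": [[0, 0, 0, 0, 0, 0, 0], [0, 0, 0, 0, 0, 0, 0], [0, 0, 0, 0, 0, 0, 0], [0, 0, 0, -0.12, 0, 0, 0], [0, 0, 0, -0.24, 0, 0, 0]]}' 40
python3 go.py w 0.667 0.153 0.05
```

```text
clock: 25.05
position: [0.4761, -0.244, 0.0063]
tool_rot: [3.141, -0.0, 1.556]
force: [0.9, 1.0, 0.4]
grip_width: 0.0451
finger_force: 0.0
clock: 25.68
position: [0.4752, -0.2446, 0.128]
tool_rot: [3.141, -0.0, 1.555]
force: [1.4, -0.3, -0.1]
grip_width: 0.02
finger_force: 39.4
target [0.667 0.153 0.05 ] shift [0.4005 0.1856 0.0781] rot [ 0. -0.  0.]
```

Converted, 0.28 m is 0.56, 0.175 m is 0.35.

```bash

python3 nudge.py '{"offsets": [[0, 0.11, 0.02, -0.02, 0, 0, 0], [0, 0.23, 0.05, -0.04, 0, 0, 0], [0, 0.35, 0.1, -0.04, 0, 0, 0], [0, 0.46, 0.15, -0.04, 0, 0, 0], [0, 0.56, 0.21, -0.04, 0, 0, 0]]}' 40
python3 nudge.py '{"offsets": [[0, 0.09, 0.06, 0, 0, 0, 0], [0, 0.18, 0.12, 0, 0, 0, 0], [0, 0.241, 0.1612, 0, 0, 0, 0], [0, 0.241, 0.1612, 0.1, 0, 0, 0], [0, 0.241, 0.1612, 0.196, 0, 0, 0]]}'
python3 nudge.py '{"offsets": [[0, 0, 0, 0, 0, 0, 0], [0.03, 0, 0, 0, 0, 0, 0], [0.03, 0, 0, 0, 0, 0, 0], [0.03, 0, 0, -0.1, 0, 0, 0], [0.03, 0, 0, -0.22, 0, 0, 0]]}'
python3 - <<'E'
from h import *
for n in ("top","side"):
    im=grab_frame(n); cv2.imwrite(f"pics/{n}7.png",im)
    for p,st in blobs(im,*HSV["orange"]): 
        q=at_z(n,p,.012)[0]
        if .3<q[0]<.75 and -.4<q[1]<.25: print(n,p,st,q.round(4))
E
```

```text
clock: 26.3
position: [0.5855, 0.0357, 0.1471]
tool_rot: [3.14, -0.0, 1.555]
force: [0.5, -0.8, -0.3]
grip_width: 0.0201
finger_force: 39.4
clock: 26.92
position: [0.6677, 0.1532, 0.0478]
tool_rot: [3.14, -0.001, 1.555]
force: [0.6, -0.8, -0.7]
grip_width: 0.0197
finger_force: 39.4
clock: 27.55
position: [0.667, 0.1524, 0.1598]
tool_rot: [-3.142, -0.0, 1.555]
force: [1.3, 0.1, 0.2]
grip_width: 0.0298
finger_force: 0.0
top [249.8 193.4] [247 191   6   7  32] [0.623  0.2092 0.012 ]
top [434.6 247.1] [431 243   9   8  34] [ 0.4722 -0.3018  0.012 ]
side [423.7 220.3] [420 216   9   9  55] [ 0.4691 -0.2983  0.012 ]
side [221.1 269.9] [203 257  35  28 275] [0.669  0.1554 0.012 ]
```

Converted, -0.24 m is -0.48, -0.185 m is -0.37.

```bash

python3 nudge.py '{"offsets": [[0.045, -0.06, -0.09, 0, 0, 0, 0], [0.045, -0.16, -0.16, 0, 0, 0, 0], [0.045, -0.26, -0.22, 0, 0, 0, 0], [0.045, -0.37, -0.26, 0, 0, 0, 0], [0.045, -0.48, -0.3, 0, 0, 0, 0]]}'
python3 nudge.py '{"offsets": [[0.045, -0.11, -0.02, 0, 0, 0, 0], [0.045, -0.22, -0.04, 0, 0, 0, 0], [0.045, -0.33, -0.06, 0.04, 0, 0, 0], [0.045, -0.431, -0.078, 0.12, 0, 0, 0], [0.045, -0.431, -0.078, 0.2, 0, 0, 0]]}'
python3 nudge.py '{"offsets": [[0.045, 0, 0, 0, 0, 0, 0], [0.045, 0, 0, 0, 0, 0, 0]]}'
python3 go.py w 0.471 -0.300 0.004
python3 - <<'E'
from h import *
im=grab_frame("side"); a=cv2.resize(im[180:260,380:480],None,fx=5,fy=5,interpolation=cv2.INTER_CUBIC); b=cv2.resize(im[230:310,180:240],None,fx=5,fy=5,interpolation=cv2.INTER_CUBIC)
cv2.imwrite("pics/c8.png",np.hstack([a,b]))
E
```

```text
clock: 28.28
position: [0.5131, -0.0868, 0.1591]
tool_rot: [3.139, 0.001, 1.555]
force: [1.2, -0.7, 0.6]
grip_width: 0.0451
finger_force: 0.0
clock: 28.9
position: [0.4701, -0.3047, 0.0579]
tool_rot: [3.139, 0.003, 1.549]
force: [1.4, 1.4, -0.8]
grip_width: 0.0448
finger_force: 0.0
clock: 29.15
position: [0.4722, -0.2996, 0.0595]
tool_rot: [3.14, 0.001, 1.556]
force: [0.3, -0.0, -0.0]
grip_width: 0.0447
finger_force: 0.0
target [ 0.471 -0.3    0.004] shift [-0.0004 -0.0013  0.0555] rot [0.002 0.001 0.001]
```

View pics/c8.png

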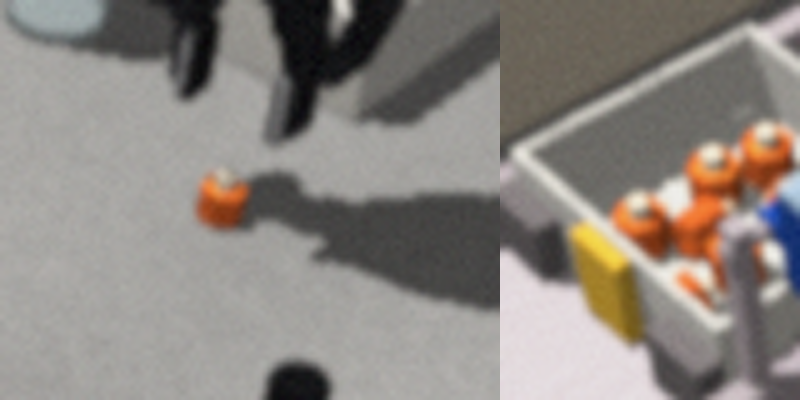

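The knocked fitting stands upright at crop (222,200) below the open fingers. The tray holds the earlier ones, at crop (640,220), (713,168), (765,150) and others.

Converted, 0.055 m is 0.11, 0.03 m is 0.06.

```bash

python3 nudge.py '{"offsets": [[0.045, 0, -0.002, 0.06, 0, 0, 0], [0.045, 0, -0.002, 0.11, 0, 0, 0], [0.045, 0, -0.002, 0.11, 0, 0, 0]]}'
python3 nudge.py '{"offsets": [[0, 0, 0, 0, 0, 0, 0], [0, 0, 0, 0, 0, 0, 0], [0, 0, 0, 0, 0, 0, 0], [0, 0, 0, -0.12, 0, 0, 0], [0, 0, 0, -0.24, 0, 0, 0]]}' 40
python3 go.py w 0.64 0.123 0.052
```

```text
clock: 29.58
position: [0.4702, -0.2993, 0.0029]
tool_rot: [-3.141, -0.0, 1.556]
force: [0.0, 0.5, 0.0]
grip_width: 0.0453
finger_force: 0.0
clock: 30.2
position: [0.4699, -0.2996, 0.125]
tool_rot: [3.141, -0.0, 1.555]
force: [-0.8, -0.4, 0.4]
grip_width: 0.0195
finger_force: 39.6
target [0.64  0.123 0.052] shift [0.4252 0.1634 0.0731] rot [ 0. -0.  0.]
```

Converted, 0.285 m is 0.57, 0.23 m is 0.46.

```bash

python3 nudge.py '{"offsets": [[0, 0.11, 0.02, -0.02, 0, 0, 0], [0, 0.23, 0.04, -0.04, 0, 0, 0], [0, 0.35, 0.08, -0.04, 0, 0, 0], [0, 0.46, 0.12, -0.04, 0, 0, 0], [0, 0.57, 0.17, -0.04, 0, 0, 0]]}' 40
python3 nudge.py '{"offsets": [[0, 0.1, 0.06, 0, 0, 0, 0], [0, 0.2, 0.11, 0, 0, 0, 0], [0, 0.28, 0.157, 0, 0, 0, 0], [0, 0.28, 0.157, 0.1, 0, 0, 0], [0, 0.28, 0.157, 0.18, 0, 0, 0]]}'
python3 nudge.py '{"offsets": [[0, 0, 0, 0.006, 0, 0, 0], [0, 0, 0, 0.006, 0, 0, 0], [0.03, 0, 0, 0.006, 0, 0, 0], [0.03, 0, 0, 0.006, 0, 0, 0], [0.03, 0, 0, -0.1, 0, 0, 0]]}'
python3 nudge.py '{"offsets": [[0.03, 0, 0, -0.12, 0, 0, 0], [0, -0.1, 0, -0.2, 0, 0, 0], [0, -0.22, -0.04, -0.2, 0, 0, 0], [0, -0.32, -0.08, -0.2, 0, 0, 0], [0, -0.32, -0.08, -0.2, 0, 0, 0]]}'
python3 - <<'E'
from h import *
t=grab_frame("top"); s=grab_frame("side")
k=dict(fx=5.6,fy=5.6,interpolation=cv2.INTER_CUBIC)
cv2.imwrite("pics/c9.png",np.hstack([cv2.resize(t[155:225,225:295],None,**k),cv2.resize(s[225:295,190:260],None,**k)]))
for p,st in blobs(t,*HSV["orange"]): 
        q=at_z("top",p,.012)[0]
        if .3<q[0]<.75 and -.4<q[1]<.25: print(p,st,q.round(4))
E
python3 go.py t 0 0.195 0.22
```

```text
clock: 30.82
position: [0.5602, -0.0145, 0.144]
tool_rot: [3.14, 0.0, 1.555]
force: [1.4, -0.2, -1.4]
grip_width: 0.0197
finger_force: 39.5
clock: 31.45
position: [0.6404, 0.1231, 0.0523]
tool_rot: [3.14, -0.0, 1.556]
force: [-0.1, 0.0, -0.7]
grip_width: 0.0194
finger_force: 39.5
clock: 32.08
position: [0.6384, 0.1219, 0.1007]
tool_rot: [-3.137, 0.001, 1.555]
force: [-0.0, 0.7, 1.1]
grip_width: 0.0299
finger_force: 0.0
clock: 32.7
position: [0.5965, -0.042, 0.2033]
tool_rot: [3.141, 0.002, 1.549]
force: [0.8, 0.3, 0.3]
grip_width: 0.0004
finger_force: 0.0
[260.2 181.2] [253 174  12  12  51] [0.6576 0.1807 0.012 ]
[271.4 177.5] [268 174   6   6  14] [0.6681 0.1495 0.012 ]
[279.2 179. ] [276 175   7   9  28] [0.6638 0.1276 0.012 ]
[283.8 186.2] [282 183   4   6  12] [0.6433 0.1146 0.012 ]
[273.6 189.8] [270 186   9   9  43] [0.6331 0.143  0.012 ]
[261.  189.1] [258 188   7   4   9] [0.6352 0.1782 0.012 ]
[249.7 193.1] [247 191   6   5  27] [0.6239 0.2095 0.012 ]
[263.2 193.8] [261 192   5   4  11] [0.6218 0.1719 0.012 ]
[272.7 201.2] [270 198   7   7  38] [0.6009 0.1452 0.012 ]
target [0.6416 0.255  0.22  ] shift [ 0.2929  0.0389 -0.0167] rot [ 0.001 -0.    -0.001]
```

View pics/c9.png

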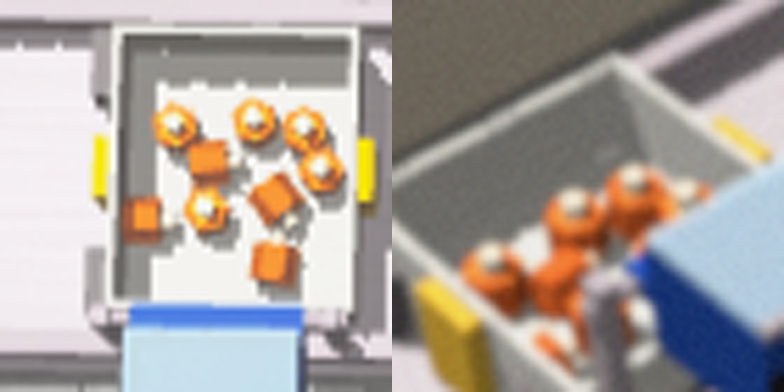

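All nine fittings are in the tray: five upright and four lying, none on the rim. Next I go down between the stops behind the +y pad.

Converted, 0.297 m is 0.594, 0.039 m is 0.078.

```bash

python3 nudge.py '{"offsets": [[0, 0.11, 0.078, 0, 0, 0, 0], [0, 0.23, 0.078, 0, 0, 0, 0], [0, 0.35, 0.078, 0, 0, 0, 0], [0, 0.47, 0.078, 0, 0, 0, 0], [0, 0.594, 0.078, 0, 0, 0, 0]]}'
python3 nudge.py '{"offsets": [[0, 0, 0, 0, 0, 0, 0], [0, 0, 0, 0.1, 0, 0, 0], [0, 0, 0, 0.2, 0, 0, 0], [0, 0, 0, 0.2, 0, 0, 0]]}'
python3 go.py t 0 0.2 0.03
```

```text
clock: 33.42
position: [0.6409, 0.263, 0.2027]
tool_rot: [3.141, -0.001, 1.556]
force: [1.0, -0.4, -0.5]
grip_width: 0.0
finger_force: 0.0
clock: 33.92
position: [0.6394, 0.2595, 0.0995]
tool_rot: [-3.136, 0.002, 1.556]
force: [0.1, -0.0, 2.2]
grip_width: -0.0002
finger_force: 0.0
target [0.6417 0.26   0.03  ] shift [0.0006 0.0027 0.0695] rot [-0.005  0.002  0.001]
```

Converted, 0.069 m is 0.138, -0.02 m is -0.04.

```bash

python3 nudge.py '{"offsets": [[0, 0, 0.004, 0.08, 0, 0, 0], [0, 0, 0.004, 0.138, 0, 0, 0], [0, 0, 0.004, 0.138, 0, 0, 0], [0, -0.02, 0.004, 0.138, 0, 0, 0], [0, -0.04, 0.004, 0.138, 0, 0, 0]]}'
python3 nudge.py '{"offsets": [[0, -0.024, 0, 0, 0, 0, 0], [0, -0.052, 0, 0, 0, 0, 0], [0, -0.084, 0, 0, 0, 0, 0], [0, -0.116, 0, 0, 0, 0, 0], [0, -0.148, 0, 0, 0, 0, 0]]}'
python3 nudge.py '{"offsets": [[0, -0.032, 0, 0, 0, 0, 0], [0, -0.064, 0, 0, 0, 0, 0], [0, -0.096, 0, 0, 0, 0, 0], [0, -0.128, 0, 0, 0, 0, 0], [0, -0.16, 0, 0, 0, 0, 0]]}'
python3 go.py t 0 -0.0715 0.03
```

```text
clock: 34.55
position: [0.6441, 0.2388, 0.0355]
tool_rot: [3.139, -0.001, 1.554]
force: [0.4, -0.2, -0.2]
grip_width: -0.0002
finger_force: 0.0
clock: 35.17
position: [0.6419, 0.1642, 0.0334]
tool_rot: [-3.142, 0.0, 1.555]
force: [0.7, 1.4, 0.8]
grip_width: 0.0002
finger_force: 0.7
clock: 35.8
position: [0.6406, 0.0844, 0.0334]
tool_rot: [-3.141, -0.0, 1.555]
force: [-0.1, 2.5, 0.6]
grip_width: 0.0
finger_force: 0.7
target [ 0.6374 -0.0115  0.03  ] shift [-0.0959 -0.0017  0.0034] rot [-0. -0. -0.]
```

Converted, -0.075 m is -0.15, -0.0015 m is -0.003.

```bash

python3 nudge.py '{"offsets": [[0, -0.032, -0.002, 0, 0, 0, 0], [0, -0.064, -0.003, 0, 0, 0, 0], [0, -0.096, -0.003, 0, 0, 0, 0], [0, -0.124, -0.003, 0, 0, 0, 0], [0, -0.15, -0.003, 0, 0, 0, 0]]}'
python3 nudge.py '{"offsets": [[0, -0.018, 0, 0, 0, 0, 0], [0, -0.032, 0, 0, 0, 0, 0], [0, -0.038, 0, 0, 0, 0, 0], [0, -0.042, 0, 0, 0, 0, 0], [0, -0.044, 0, 0, 0, 0, 0]]}'
python3 go.py t 0 -0.0715 0.03
```

```text
clock: 36.42
position: [0.638, 0.0096, 0.0335]
tool_rot: [3.142, -0.0, 1.555]
force: [1.7, 2.5, -0.4]
grip_width: 0.0003
finger_force: 1.3
clock: 37.05
position: [0.6375, -0.0113, 0.0334]
tool_rot: [-3.141, -0.0, 1.555]
force: [0.6, 2.5, -0.0]
grip_width: -0.0
finger_force: 0.9
target [ 0.6374 -0.0115  0.03  ] shift [-0.0002 -0.0002  0.0034] rot [-0. -0.  0.]
```

Force is still only 2.5 N, so it is not yet on the stop. I'll push on a little, watching the force.

Converted, -0.003 m is -0.006, -0.002 m is -0.004.

```bash

python3 nudge.py '{"offsets": [[0, -0.002, 0, 0, 0, 0, 0], [0, -0.004, 0, 0, 0, 0, 0], [0, -0.006, 0, 0, 0, 0, 0], [0, -0.006, 0, 0, 0, 0, 0]]}'
python3 nudge.py '{"offsets": [[0, -0.002, 0, 0, 0, 0, 0], [0, -0.003, 0, 0, 0, 0, 0], [0, -0.003, 0, 0, 0, 0, 0]]}'
```

```text
clock: 37.55
position: [0.6375, -0.0125, 0.0335]
tool_rot: [3.141, -0.002, 1.556]
force: [0.3, 10.6, -1.2]
grip_width: 0.0002
finger_force: 5.1
clock: 37.92
position: [0.6375, -0.0126, 0.0336]
tool_rot: [3.141, -0.004, 1.557]
force: [0.5, 16.7, -1.0]
grip_width: -0.0002
finger_force: 8.1
```

Converted, -0.187 m is -0.374, -0.03 m is -0.06.

```bash

python3 nudge.py '{"offsets": [[0, 0.04, 0, 0, 0, 0, 0], [0, 0.06, 0, -0.06, 0, 0, 0], [0, 0.06, 0, -0.18, 0, 0, 0], [0, 0.06, 0, -0.3, 0, 0, 0], [0, 0.06, 0, -0.374, 0, 0, 0]]}'
python3 nudge.py '{"offsets": [[0, 0.09, -0.06, 0, 0, 0, 0], [0, 0.19, -0.12, 0, 0, 0, 0], [0, 0.29, -0.18, 0, 0, 0, 0], [0, 0.39, -0.24, 0, 0, 0, 0], [0, 0.48, -0.32, 0, 0, 0, 0]]}'
python3 nudge.py '{"offsets": [[0, 0.08, -0.06, 0, 0, 0, 0], [0, 0.148, -0.105, 0, 0, 0, 0], [0, 0.148, -0.105, 0.12, 0, 0, 0], [0, 0.148, -0.105, 0.24, 0, 0, 0], [0, 0.148, -0.105, 0.26, 0, 0, 0]]}'
python3 go.py w 0.43 0.3325 0.052
python3 - <<'E'
from h import *
t=grab_frame("top"); s=grab_frame("side")
k=dict(fx=3,fy=3,interpolation=cv2.INTER_CUBIC)
cv2.imwrite("pics/c10.png",np.hstack([cv2.resize(t[145:295,270:400],None,**k),cv2.resize(s[180:330,220:350],None,**k)]))
for p,st in blobs(t,*HSV["yellow"]): print(p,st,at_z("top",p,.051)[0].round(4))
E
```

```text
clock: 38.55
position: [0.6383, 0.0146, 0.2236]
tool_rot: [3.139, 0.0, 1.555]
force: [0.3, -1.1, -0.7]
grip_width: -0.0001
finger_force: 0.0
clock: 39.17
position: [0.4805, 0.2585, 0.2205]
tool_rot: [3.141, 0.0, 1.555]
force: [0.5, 0.9, 0.2]
grip_width: 0.0001
finger_force: 0.0
clock: 39.8
position: [0.4287, 0.3305, 0.0879]
tool_rot: [-3.138, 0.004, 1.556]
force: [-0.4, 1.0, 1.2]
grip_width: 0.0001
finger_force: 0.0
target [0.43   0.3325 0.052 ] shift [0.0022 0.0014 0.0359] rot [-0.004  0.004  0.001]
[335. 186.] [334 181   3  11  33] [ 0.6358 -0.0271  0.051 ]
[382.  186.8] [381 181   3  12  34] [ 0.6335 -0.1548  0.051 ]
```

View pics/c10.png

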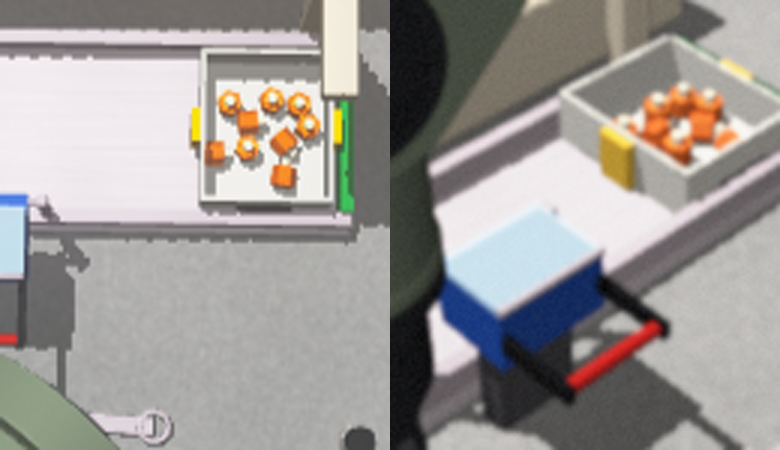

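The carriage is home against the green stop at crop (345,150) with all nine fittings inside, and the hopper is at rest with its lid shut. Last, the button.

Converted, 0.042 m is 0.084, 0.04 m is 0.08.

```bash

python3 nudge.py '{"offsets": [[0, 0.002, 0.002, 0.05, 0, 0, 0], [0, 0.002, 0.002, 0.066, 0, 0, 0], [0, 0.002, 0.002, 0.074, 0, 0, 0], [0, 0.002, 0.002, 0.08, 0, 0, 0], [0, 0.002, 0.002, 0.084, 0, 0, 0]]}'
python3 nudge.py '{"offsets": [[0, 0, 0, 0.002, 0, 0, 0], [0, 0, 0, 0.004, 0, 0, 0], [0, 0, 0, 0.004, 0, 0, 0]]}'
```

```text
clock: 40.52
position: [0.432, 0.3327, 0.0491]
tool_rot: [3.141, -0.001, 1.555]
force: [1.0, -0.1, 3.0]
grip_width: 0.0002
finger_force: 1.5
clock: 40.9
position: [0.4318, 0.3326, 0.0467]
tool_rot: [3.141, -0.0, 1.555]
force: [1.9, 1.0, 3.9]
grip_width: -0.0
finger_force: 2.2
```

Converted, 0.0025 m is 0.005, 0.002 m is 0.004.

```bash

python3 nudge.py '{"offsets": [[0, 0, 0, 0.002, 0, 0, 0], [0, 0, 0, 0.004, 0, 0, 0], [0, 0, 0, 0.005, 0, 0, 0], [0, 0, 0, 0.005, 0, 0, 0]]}'
```

```text
clock: 41.4
position: [0.432, 0.3327, 0.0455]
tool_rot: [3.14, -0.0, 1.555]
force: [-3.6, -6.3, 37.2]
grip_width: -0.0003
finger_force: 18.8
```

The force has climbed to 37 N, so the button has bottomed. I'll lift clear, wait for things to settle, and hand in.

Converted, -0.12 m is -0.24, -0.07 m is -0.14.

```bash

python3 nudge.py '{"offsets": [[0, 0, 0, -0.04, 0, 0, 0], [0, 0, 0, -0.14, 0, 0, 0], [0, 0, 0, -0.24, 0, 0, 0], [0, 0, 0, -0.24, 0, 0, 0], [0, 0, 0, -0.24, 0, 0, 0]]}'
python3 - <<'E'
from h import *
t=grab_frame("top")
for p,st in blobs(t,*HSV["yellow"]): print(p,at_z("top",p,.051)[0].round(4))
print(order.job_done())
E
```

```text
clock: 42.02
position: [0.4312, 0.3318, 0.1636]
tool_rot: [-3.141, 0.001, 1.555]
force: [0.5, 0.1, -0.2]
grip_width: 0.0
finger_force: 0.0
[335. 186.] [ 0.6358 -0.0271  0.051 ]
[382.  186.8] [ 0.6335 -0.1548  0.051 ]
the job is handed in; nothing more can be done
None
```

I handed the job in at about 42 s; the hand-in returned no verdict. All nine fittings are in the tray, the carriage is home against the green stop, the hopper is back at rest with its lid shut, and the start button was pressed until it bottomed and then released.

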